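Find the rocking corner of the type plate and press its shim flat

TASK

The metal plate on the grey bed rocks at one corner: that corner dips when you press it, the others are firm. Press on the plate's corners with the fingertips to find the one that rocks, then press the shim plug beside that corner down flat onto the plate, and come away. Do not press on the other three plugs, do not lift or shift the plate, and leave the tools and blocks beside it alone.

Things in the scene. Friction and masses are not known exactly. Their poses are not given: they have to be found in the camera images.
- bed: grey cast bed fixed to the table, 210 x 270 mm (x, y) with a rim 20 mm high and a small bolted ear at the middle of each short end (whole length 322 mm); origin at the centre of its underside, on the table; x points away from the robot at yaw 0, y left. Hidden in it are four bearers that carry the plate's corners; one, not known which, is 7.5 mm too short
- plate: loose aluminium plate, 180 x 240 x 12 mm (x, y, z), 1.3 kg give or take a fifth, lying on the bed's bearers with its flat top 44 mm above the table and its axes along the bed's; a block of metal type between two small steel bars stands fixed on its middle (64 x 50 mm, 26 mm high). Origin at the centre of its underside, 32 mm above the table. It only rests there and can be tipped, slid or lifted
- corner_1 (a point): place to press at the plate's far left corner (+x +y side): a point on its top, 20 mm in from one edge and 18 mm from the other. Nothing else stands within 38 mm. If this is the rocking corner it gives way at 5 to 8 N, dips about 6 mm here until it strikes the short bearer, and comes up again when let go; if not, it does not give (under 1 mm)
- corner_2 (a point): place to press at the plate's far right corner (+x -y side): a point on its top, 20 mm in from one edge and 18 mm from the other. Nothing else stands within 38 mm. If this is the rocking corner it gives way at 5 to 8 N, dips about 6 mm here until it strikes the short bearer, and comes up again when let go; if not, it does not give (under 1 mm)
- corner_3 (a point): place to press at the plate's near right corner (-x -y side): a point on its top, 20 mm in from one edge and 18 mm from the other. Nothing else stands within 38 mm. If this is the rocking corner it gives way at 5 to 8 N, dips about 6 mm here until it strikes the short bearer, and comes up again when let go; if not, it does not give (under 1 mm)
- corner_4 (a point): place to press at the plate's near left corner (-x +y side): a point on its top, 20 mm in from one edge and 18 mm from the other. Nothing else stands within 38 mm. If this is the rocking corner it gives way at 5 to 8 N, dips about 6 mm here until it strikes the short bearer, and comes up again when let go; if not, it does not give (under 1 mm)
- shim_1_top (a point): centre of the flat top of the far left corner's shim plug: a round dark steel cap 24 mm across and 5 mm thick on a 14 mm stem through the plate, 52 mm from corner_1 along the plate's long side, towards the middle. At the start all four stand up, cap tops 12 mm above the plate; pressed flat, the cap lies on the plate, its top 5 mm above it
- shim_1 (a joint): how far the far left shim plug has been pressed down, m: 0 up, 0.007 flat on the plate. At the rocking corner it slides down under about 2 N and stays where it is left; at a firm corner its stem stands on the bearer and it cannot go down
- shim_2_top (a point): centre of the flat top of the far right corner's shim plug: a round dark steel cap 24 mm across and 5 mm thick on a 14 mm stem through the plate, 52 mm from corner_2 along the plate's long side, towards the middle. At the start all four stand up, cap tops 12 mm above the plate; pressed flat, the cap lies on the plate, its top 5 mm above it
- shim_2 (a joint): how far the far right shim plug has been pressed down, m: 0 up, 0.007 flat on the plate. At the rocking corner it slides down under about 2 N and stays where it is left; at a firm corner its stem stands on the bearer and it cannot go down
- shim_3_top (a point): centre of the flat top of the near right corner's shim plug: a round dark steel cap 24 mm across and 5 mm thick on a 14 mm stem through the plate, 52 mm from corner_3 along the plate's long side, towards the middle. At the start all four stand up, cap tops 12 mm above the plate; pressed flat, the cap lies on the plate, its top 5 mm above it
- shim_3 (a joint): how far the near right shim plug has been pressed down, m: 0 up, 0.007 flat on the plate. At the rocking corner it slides down under about 2 N and stays where it is left; at a firm corner its stem stands on the bearer and it cannot go down
- shim_4_top (a point): centre of the flat top of the near left corner's shim plug: a round dark steel cap 24 mm across and 5 mm thick on a 14 mm stem through the plate, 52 mm from corner_4 along the plate's long side, towards the middle. At the start all four stand up, cap tops 12 mm above the plate; pressed flat, the cap lies on the plate, its top 5 mm above it
- shim_4 (a joint): how far the near left shim plug has been pressed down, m: 0 up, 0.007 flat on the plate. At the rocking corner it slides down under about 2 N and stays where it is left; at a firm corner its stem stands on the bearer and it cannot go down
- quoin_key: bystander: T-handled quoin key lying beside the bed, 70 x 90 x 12 mm; origin at the centre of its underside
- wood_sort: bystander: wooden type block, 44 x 36 x 23 mm; origin at the centre of its underside
- metal_block: bystander: blue-grey metal block with H ends, 50 x 82 x 26 mm; origin at the centre of its underside

How it is judged:
By the outcome, as a careful person would: the job done as asked, in the order asked, and still so for the second after the job is handed in, with the robot touching nothing.
It also fails if it takes over 58 s, if anything falls off the work surface, if the arm or the gripper's body presses on something with over 40 N, if the wrist force passes 120 N, or if a joint passes its speed limit or range.

ROBOT

A 6-joint arm with a two-finger parallel gripper is mounted at the origin on a cart in front of the work surface, level with it; the furniture and walls round the work are solid. World frame = base frame: x ahead of the robot, y to its left, z up, the work surface at z = 0. Lengths are in mm, angles in rad, forces in N, time in s.
With the tool pointing down it reaches from about 300 to 875 mm from the base axis. Payload 6.4 kg.
Tool frame: the origin (TCP) lies at the very end of the fingers, on their centre line; the grasp point (between the pads) lies manip.grip_depth behind it (manip.grip_depth is the distance from the TCP to the grasp point, in mm); z points along the fingers, y is the line along which they close (so a half turn about z gives the same grasp; the last joint's range is limited). The gripper opens to 88 mm and grips with 3 to 60 N. Pads are 18 mm wide; open, the fingers measure 123 mm over their backs; the gripper's body (75 mm by 187 mm) begins 45 mm behind the grasp point.
Start: joints at [-1.438, 0.181, 1.607, -0, 1.354, -0.206], TCP at [191.121, -542.323, 238.714] pointing down, gripper open.
Joint ranges: [-2.99, 2.99], [-0.89, 2.07], [0.3, 2.58], [-1.14, 4.28], [0, 2.63], [-3.12, 3.12]. Speed limits (rad/s): [2.57, 2.57, 3.01, 3.14, 3.14, 3.14].

INTERFACE

Orientations are given as a rotation vector (axis times angle).
In Python, from plant import manip, set_gripper, kin, vision, order, status gives the robot as it stands. Calls block until the motion is done:
- manip.move_pose(position, orientation): joint-space move of the TCP to a pose.
- manip.servo_line(position, velocity=150, orientation=None, contact_N=None): straight line of the TCP; orientation=None keeps the orientation; velocity is the mean speed in mm/s. With contact_N (N) it stops when the force on the tool has changed by that much, and returns True; else False.
- manip.goto_joints(angles): joint-space move.
- set_gripper(opening, effort=None): finger opening in mm; effort is the grip in N (None keeps the last); returns when the fingers have stopped.
- manip.pause(seconds).
- kin.ik(position, orientation): joint angles nearest the present ones, or None.
- vision.capture(name): name is "scene" or "top"; returns a dict with "frame" (384x512x3 uint8, red, green, blue), "fx", "fy", "cx", "cy" (pixels), "R" (3x3) and "t" (3): a world point X has camera coordinates R X + t. Camera axes: x right, y down, z forward; pixel columns grow to the right and rows downward; lengths in mm; the calibration is good to about 2 mm. A picture is of the moment at which its call begins. There is no depth.
A pose or a line that the arm cannot do raises manip.Unreachable and nothing moves.
- order.close_job(): hands the job in; it is judged then, once.
Readings, each from a call of its own:
- status.get_time(): time.
- status.get_q(): joint angles.
- status.get_joint_vel(): joint speeds.
- status.get_joint_torque(): joint torques, N m.
- status.get_tcp_pos(): TCP position.
- status.get_orientation(): TCP orientation.
- status.get_force(): force on the tool from outside, world axes, zero at the start.
- status.get_moment(): the same for the moment, N m.
- status.get_width(): finger opening in mm.
- status.get_gripper_force(): force on a finger pad.
Only numpy, scipy, OpenCV 4.12 (cv2) and the standard library are available. Lean on these libraries where they do the work, as an engineer would, in place of code of your own. Each camera call takes 0.05 s, during which the arm holds its last target. There are 200 camera calls.

## Working session

There is one attempt and no reset: what is moved stays moved. The work goes in short steps, each a Python script; the robot and the scene stay as the last script left them, time stands still between calls to the robot, and variables do not carry over. Pictures are saved under pics/ and viewed, at most 10 in all, crops included, and the job is handed in when it is done.

```bash
mkdir -p pics; ls; python3 - <<'E'
from plant import vision,status,manip
import cv2,numpy as np
for n in("scene","top"):
    c=vision.capture(n); cv2.imwrite(f"pics/{n}0.png",c["frame"][...,::-1])
    print(n,c["fx"],c["fy"],c["cx"],c["cy"],np.round(c["R"],3).tolist(),np.round(c["t"],1).tolist(), np.round(-np.array(c["R"]).T@c["t"],0))
print(status.get_time(),manip.grip_depth,status.get_force(),status.get_orientation(),status.get_width())
E
```

```text
pics
scene 361.6959129505115 361.6959129505115 256.76955451169357 185.8244127528147 [[-0.576, -0.818, 0.018], [-0.58, 0.392, -0.715], [0.577, -0.422, -0.699]] [329.2, 356.6, 673.3] [  8. 414. 720.]
top 460.2709731374185 460.2709731374185 251.37967974512523 198.1024535119945 [[0.125, -0.992, -0.003], [-0.972, -0.122, -0.199], [0.197, 0.028, -0.98]] [-63.6, 576.3, 962.6] [ 379.  -19. 1058.]
0.1 18.700000000000003 [ 0.02000335 -0.00796476  0.19957716] [-3.09510081e+00 -5.29399368e-01 -4.93343252e-05] 87.67037162780191
```

View pics/scene0.png

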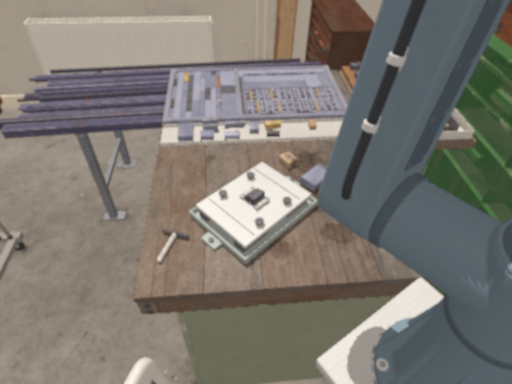

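View pics/top0.png

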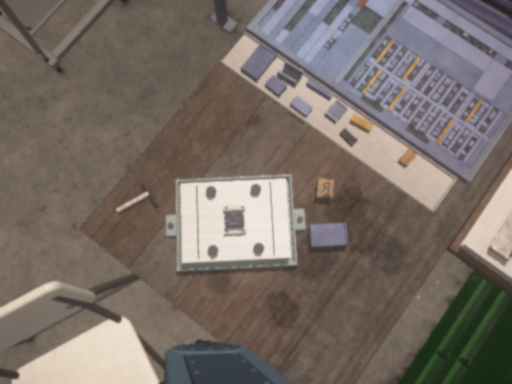

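The scene view shows the white plate at about (255,207), with caps at (251,176), (223,195), (287,201) and (259,223). In the top view the plate is at about (235,222), with caps at (211,193), (255,190), (258,249) and (212,251). The key, wood block and metal block are all off the bed. Next I measure the plate and caps.

```bash
cat >h.py <<'E'
import numpy as np,cv2
from plant import vision
def blobs(n):
    c=vision.capture(n); f=c["frame"]; g=cv2.cvtColor(f,cv2.COLOR_RGB2GRAY)
    c["g"]=g
    roi=(slice(150,265),slice(165,325)) if n=="scene" else (slice(165,285),slice(165,310))
    m=np.zeros_like(g); s=cv2.cvtColor(f,cv2.COLOR_RGB2HSV)
    m[roi]=((g[roi]>185)*255).astype(np.uint8)
    m=cv2.morphologyEx(m,cv2.MORPH_CLOSE,np.ones((3,3),np.uint8))
    cs,_=cv2.findContours(m,cv2.RETR_EXTERNAL,cv2.CHAIN_APPROX_NONE)
    big=[k for k in cs if cv2.contourArea(k)>300]
    hull=cv2.convexHull(np.vstack(big)); c["hull"]=hull
    ins=np.zeros_like(g); cv2.drawContours(ins,[hull],-1,255,-1); ins=cv2.erode(ins,np.ones((5,5)))
    d=((g<115)&(ins>0)).astype(np.uint8)
    k,_,st,ce=cv2.connectedComponentsWithStats(d)
    c["caps"]=[(ce[i],st[i][2:]) for i in range(1,k) if st[i][4]>25]
    return c
def ray(c,p):
    d=np.linalg.inv(c["R"])@np.array([(p[0]-c["cx"])/c["fx"],(p[1]-c["cy"])/c["fy"],1.]); o=-np.array(c["R"]).T@c["t"]; return o,d/np.linalg.norm(d)
def onz(c,p,z):
    o,d=ray(c,p); return o+d*(z-o[2])/d[2]
def tri(rs):
    A=sum(np.eye(3)-np.outer(d,d) for o,d in rs); b=sum((np.eye(3)-np.outer(d,d))@o for o,d in rs); return np.linalg.solve(A,b)
E
python3 - <<'E'
from h import *
ims=[]
for n in("top","scene"):
    c=blobs(n); z=c["frame"][...,::-1].copy()
    x,y,w,h=cv2.boundingRect(c["hull"])
    print(n,[(np.round(p,1).tolist(),s.tolist(),np.round(onz(c,p,56)[:2]).tolist()) for p,s in c["caps"]])
    pts=np.array([onz(c,p[0],44)[:2] for p in c["hull"]],np.float32); print(cv2.minAreaRect(pts), cv2.boxPoints(cv2.minAreaRect(pts)).round().tolist())
    z=cv2.resize(z[y-10:y+h+10,x-10:x+w+10],None,fx=3,fy=3,interpolation=cv2.INTER_CUBIC)
    cv2.polylines(z,[((c["hull"]-[x-10,y-10])*3+1).astype(np.int32)],True,(0,0,255))
    ims.append(cv2.resize(z,(390,380)))
cv2.imwrite("pics/c1.png",np.hstack(ims))
E
```

```text
top [([255.0, 189.8], [7, 8, 43], [600.0, 3.0]), ([210.4, 191.8], [7, 9, 48], [583.0, 101.0]), ([234.1, 219.9], [17, 16, 202], [527.0, 41.0]), ([258.1, 248.5], [7, 8, 44], [471.0, -20.0]), ([212.3, 250.8], [7, 9, 51], [454.0, 79.0])]
((530.2559814453125, 39.981407165527344), (179.0047607421875, 241.32437133789062), 9.958242416381836) [[421.0, 143.0], [463.0, -94.0], [639.0, -63.0], [598.0, 174.0]]
scene [([254.1, 198.5], [20, 13, 123], [521.0, 45.0])]
((530.0440063476562, 37.13477325439453), (181.74679565429688, 246.12106323242188), 10.122461318969727) [[419.0, 142.0], [462.0, -100.0], [641.0, -68.0], [598.0, 174.0]]
```

View pics/c1.png

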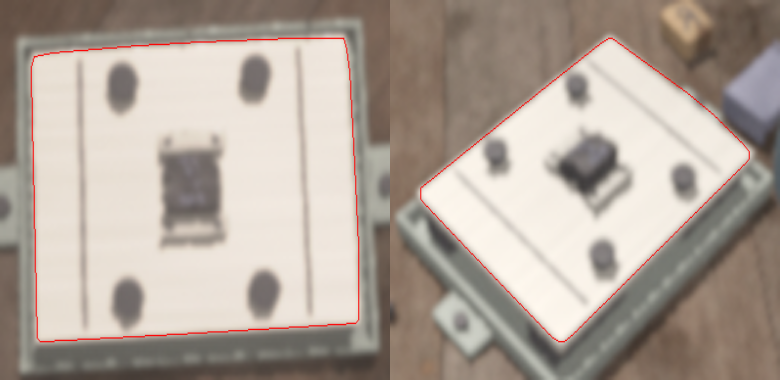

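The plate outline is clean: 179 x 241 mm at z=44, centre about (530,39), yaw about 10°. Both views agree. Next I triangulate the plate corners and the caps for height.

```bash
cat >>h.py <<'E'
def caps(c,n):
    g=c["g"]; ins=np.zeros_like(g); cv2.drawContours(ins,[c["hull"]],-1,255,-1); ins=cv2.erode(ins,np.ones((3,3)))
    d=((g<165)&(ins>0)).astype(np.uint8); d=cv2.morphologyEx(d,cv2.MORPH_OPEN,np.ones((4,4),np.uint8))
    k,_,st,ce=cv2.connectedComponentsWithStats(d)
    return [(st[i][0]+st[i][2]/2-.5, st[i][1]+st[i][2]*(.48 if n=="top" else .38)-.5, st[i][2:].tolist()) for i in range(1,k) if st[i][4]>25]
E
python3 - <<'E'
from h import *
C={n:blobs(n) for n in("top","scene")}
O=np.array([530.,39]);a=np.radians(10);X=np.array([np.cos(a),np.sin(a)]);Y=np.array([-X[1],X[0]])
K={n:caps(C[n],n) for n in C}
nom=[O+X*sx*67+Y*sy*50 for sx,sy in((1,1),(1,-1),(-1,-1),(-1,1))]
for q in nom:
    rs=[]
    for n in C:
        p=min(K[n],key=lambda p:np.hypot(*(onz(C[n],p,56)[:2]-q))); rs.append(ray(C[n],p[:2])); print(n,np.round(p[:2],1),p[2],end=' ')
    t=tri(rs); r=t[:2]-O; print("cap",t.round(1),"plate xy",(r@X).round(1),(r@Y).round(1))
E4={n:cv2.approxPolyN(C[n]["hull"],4).reshape(4,2).astype(float) for n in C}
P=[]
for sx,sy in((1,1),(1,-1),(-1,-1),(-1,1)):
    q=O+X*sx*90+Y*sy*120
    P.append(tri([ray(C[n],min(E4[n],key=lambda p:np.hypot(*(onz(C[n],p,44)[:2]-q)))) for n in C]))
P=np.array(P);print(P.round(1),P.mean(0).round(1),[np.linalg.norm(P[i]-P[i-1]).round(1) for i in range(4)])
E
```

```text
top [211.5 192.3] [10, 12, 104] scene [224.  194.2] [7, 8, 51] cap [582.3  98.4  51.1] plate xy 61.8 49.5
top [256.  189.8] [9, 12, 97] scene [251.5 175.8] [6, 7, 40] cap [6.002e+02 3.000e-01 5.110e+01] plate xy 62.4 -50.3
top [259.  249.8] [11, 12, 102] scene [288.  201.2] [7, 8, 52] cap [468.5 -22.2  52.7] plate xy -71.2 -49.5
top [213.5 251.3] [10, 12, 102] scene [260.5 222.5] [8, 9, 63] cap [452.6  75.5  50.5] plate xy -69.9 49.4
[[596.6 173.8  46.2]
 [640.5 -62.4  44.9]
 [459.5 -94.8  52.8]
 [421.3 141.3  42.6]] [529.5  39.5  46.6] [np.float64(178.3), np.float64(240.2), np.float64(184.1), np.float64(239.3)]
```

Plate corners average z≈46.6 against 44 nominal, sides are 178–184 and 240 mm, and cap spacing is 99 x 133 mm, so everything is consistent. Now I probe the corners with closed fingers.

```bash
cat >>h.py <<'E'
O=np.array([529.,39.3]);a=np.radians(10);X=np.array([np.cos(a),np.sin(a)]);Y=np.array([-X[1],X[0]])
S={1:(1,1),2:(1,-1),3:(-1,-1),4:(-1,1)}
def at(i,lx,ly): return O+X*S[i][0]*lx+Y*S[i][1]*ly
ROT=np.pi*np.array([-np.cos(np.radians(5)),-np.sin(np.radians(5)),0])
E
cat >probe.py <<'E'
import sys
from h import *
from plant import manip,set_gripper,status
if status.get_width()>3: set_gripper(0,10)
for i in map(int,sys.argv[1:]):
    p=at(i,70,102)
    p0=status.get_tcp_pos()
    if p0[2]>150: manip.move_pose([*p,75],ROT)
    else: manip.servo_line([*p,75],velocity=150,orientation=ROT)
    manip.servo_line([*p,52],velocity=60)
    hit=manip.servo_line([*p,47],velocity=10,contact_N=2.)
    hit=manip.servo_line([*p,39.5],velocity=10,contact_N=12)
    z=status.get_tcp_pos()[2]; f=status.get_force()
    print(i,hit,round(z,2),np.round(f,1),status.get_time(),flush=True)
    manip.servo_line([*p,75],velocity=80)
E
python3 probe.py 3
```

```text
3 True 44.42 [-0.6  0.1  6. ] 5.275
```

```bash
python3 probe.py 2 1 4
```

```text
2 True 44.47 [-0.9 -0.   5. ] 8.525
1 False 40.27 [-1.   1.6  5.5] 12.6583
4 True 44.43 [-1.2 -0.9  5.5] 15.95
```

Corner 1 (far left) gave about 4 mm; the other three were firm. I'll press shim 1.

```bash
python3 - <<'E'
from h import *
from plant import manip,status
p=at(1,67,50)
manip.servo_line([*at(1,75,102),85],velocity=150)
manip.servo_line([*p,85],velocity=100)
manip.servo_line([*p,60],velocity=60)
for z in np.arange(57,47.4,-1):
    h=manip.servo_line([*p,z],velocity=15,contact_N=9)
    print(z,h,np.round(status.get_tcp_pos()[2],2),np.round(status.get_force(),1))
    if h and status.get_tcp_pos()[2]<50: break
manip.pause(.2); print(np.round(status.get_tcp_pos(),1),np.round(status.get_force(),1))
manip.servo_line([*p,90],velocity=60)
manip.servo_line([450,-150,200],velocity=250)
for n in("top","scene"):
    c=vision.capture(n); cv2.imwrite(f"pics/{n}2.png",c["frame"][...,::-1])
t=cv2.imread("pics/top2.png")[160:290,160:310];s=cv2.imread("pics/scene2.png")[150:270,180:330]
cv2.imwrite("pics/c2.png",np.hstack([cv2.resize(t,(395,400)),cv2.resize(s,(395,400))]))
print(status.get_time())
E
```

```text
57.0 False 57.09 [-0.3 -0.  -0.4]
56.0 False 56.18 [-0.  -0.6 -0.1]
55.0 False 55.11 [0.2 0.  0.5]
54.0 False 53.99 [ 1.4 -0.5  0.8]
53.0 False 52.93 [ 1.  -0.4  0.9]
52.0 False 51.86 [0.9 0.5 1.1]
51.0 False 50.83 [-0.1 -0.7  0.8]
50.0 False 49.81 [0.7 0.3 0.3]
49.0 False 49.38 [-1.5  0.   4.7]
48.0 False 48.97 [-4.3  0.4  9.7]
[586.3 100.3  49. ] [-3.2  0.3 10. ]
23.975
```

View pics/c2.png

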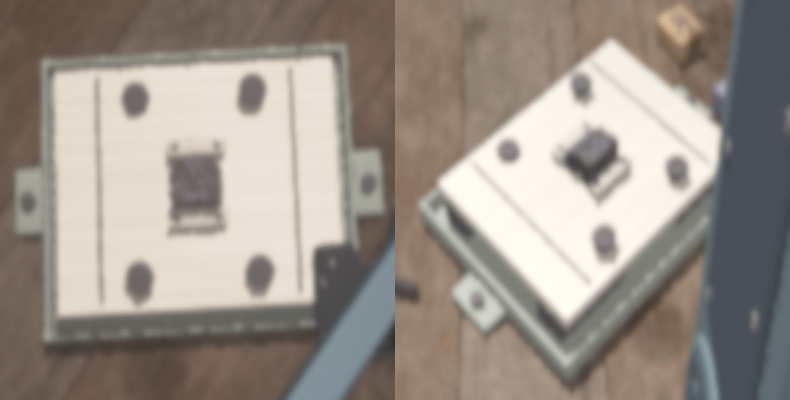

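The picture shows the far left cap flat on the plate (top view, crop (135,99)). The other three still stand and the plate has not moved.

```bash
python3 -c "
from plant import order;print(order.close_job())"
```

```text
the job is handed in; nothing more can be done
None
```

The far left corner (corner_1) was the one that rocked: I pressed its shim plug down flat onto the plate, left the other three plugs untouched, moved the arm clear and handed the job in about 24 s into the 58 s limit.

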